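# Return the inspection tools to their nests

### The job

Clear the inspection bench for the next shift: put each of the four tools upright into its own nest - the loupe into the round nest with the black floor, the solder spool into the green one, the clear dropper bottle into the small round white one and the stamp into the square red one. The stamp has been left in the loupe's nest and the loupe in the spool's, so those have to be freed first. Set every tool down without dropping or toppling it, let go, and leave the clear sample box and the small black parts cup where they stand.

Things in the scene. Friction and masses are not known exactly. Their poses are not given: they have to be found in the camera images.
- loupe: Black eye loupe with a white band, standing on its wide end: 41 mm diameter at the foot, narrower towards the top, 30 mm tall. Origin at the centre of its underside, z up along its axis. 40 g. Starts standing in the green nest. Round: any yaw does; grip it across its diameter 15 to 20 mm above its underside.
- spool: Spool of solder with green flanges and a silvery winding, standing on one flange on the worktop: about 52 mm diameter, 44 mm tall; solid (a cylinder from flange to flange), its axis 2 mm along its own +x from its origin. Origin on its underside, z up. About 0.2 to 0.36 kg. Grip it across its diameter, 30 to 38 mm above its underside, at any yaw.
- stamp: Inspection stamp standing on its pad: a red base 26 x 26 mm, 10 mm tall, with a round brown wooden grip up to 18 mm in diameter above it, to a height of 55 mm. Origin at the centre of its underside, z up, x and y along the sides of the base. 30 g. Starts standing in the black nest. Take the round grip 35 to 45 mm above its underside, at any yaw.
- flask: Translucent, clear-grey dropper bottle with a tall black dropper cap, standing on the worktop: body 34 mm in diameter and 60 mm tall with sloping shoulders at its top, 99 mm tall over the cap. Origin at the centre of its underside, z up along its axis. 40 to 80 g. Grip the body across its diameter, 30 to 42 mm above its underside, at any yaw; the cap may pass between the open fingers.
- nest_green: The spool's nest: fixed round grey plastic tray with a light green floor. Inner diameter 72 mm, outer 82 mm, floor 3 mm above the worktop, rim 8 mm above the worktop. Origin at the centre of its underside, on the worktop, z up. Nests and tools stand at least 85 mm apart, centre to centre; a TCP height of 0.19 m carries every tool clear over the others.
- nest_black: The loupe's nest: fixed round grey plastic tray with a black floor. Inner diameter 60 mm, outer 70 mm, floor at 3 mm, rim at 8 mm. Origin at the centre of its underside, z up.
- nest_white: The bottle's nest: fixed round grey plastic tray with a white floor. Inner diameter 52 mm, outer 62 mm, floor at 3 mm, rim at 8 mm. Origin at the centre of its underside, z up. (A fan box and a magnifier lamp stand to the left of the work, sockets with plugs on the wall behind: come in from the left with the TCP at 0.38 m or higher.)
- nest_red: The stamp's nest: fixed square grey plastic tray with a red floor. Inside 44 x 44 mm, outside 54 x 54 mm, floor at 3 mm, rim at 8 mm. Origin at the centre of its underside, z up, x and y along its sides; the stamp fits at any yaw.
- sample_box: Bystander, to be left alone: clear lidded box with sample parts, 45 x 63 x 22 mm. Origin at the centre of its underside.
- cup: Bystander, to be left alone: small black parts cup, 49 mm in diameter, 30 mm tall. Origin at the centre of its underside.

How it is judged:
By the outcome, as a careful person would: the job done as asked, in the order asked, and still so for the second after the job is handed in, with the robot touching nothing.
It also fails if it takes over 115 s, if anything falls off the work surface, if the arm or the gripper's body presses on something with over 40 N, if the wrist force passes 120 N, or if a joint passes its speed limit or range.

### The arm

A 6-joint arm with a two-finger parallel gripper is mounted at the origin on the work surface; the furniture and walls round the work are solid. World frame = base frame: x ahead of the robot, y to its left, z up, the work surface at z = 0. Lengths are in m, angles in degrees, forces in N, time in s.
With the tool pointing down it reaches from about 0.3 to 0.75 m from the base axis. Payload 8.5 kg.
Tool frame: the origin (TCP) lies between the finger pads, 19 mm behind the fingertips; this is the grasp point; z points along the fingers, y is the line along which they close (so a half turn about z gives the same grasp; the last joint's range is limited). The gripper opens to 85 mm and grips with 20 to 120 N. Pads are 22 mm wide; open, the fingers measure 114 mm over their backs; the gripper's body (76 mm by 85 mm) begins 54 mm behind the grasp point. The pads swing forward as they close: fully open they stand 13 mm farther back than shut.
Start: joints at [-77.366, 21.807, 74.336, -0, 83.858, -12.336], TCP at [0.232, -0.499, 0.25] pointing down, gripper open.
Joint ranges: [-178.18, 178.18], [-50.72, 133.34], [12.68, 142.11], [-81.47, 261.47], [9.98, 163.14], [-165.26, 165.26]. Speed limits (degrees/s): [136.94, 136.94, 180, 180, 180, 180].

### API

Orientations are given as a 3x3 rotation matrix whose columns are the frame's x, y, z axes.
In Python, from rig import env, optics gives the robot as it stands.
- The arm moves only by the shell command python3 -m jog 'ROWS' [OPENING] [FORCE]. ROWS is JSON, a list of rows, each an object with "linear": the shift along the tool's x, y, z in units of 40 mm (1.0 is 40 mm), a list of three; "roll": the turn about the tool's z in units of 5 degrees (1.0 is 5 degrees). A call has 1 to 12 rows; each row shifts and turns the commanded pose from where the row before left it, along the tool's axes as they then stand; what a row does not reach is not made up. A row lasts 1/12 s, in which the tool goes at most 41.7 mm and 7.16 degrees, less where a joint would pass 70% of its speed; a pose out of reach is approached as far as the arm can. A call is refused whole if a number of a shift passes 1 or a number of a turn 1, either way. A call with a gripper value outside its range is refused whole. OPENING is the opening, from -1 (shut) to 1 (fully open), set as the call begins (- or left out, the last holds). The fingers move at their own pace and stop on an object; FORCE is the grip in N (left out, the last holds). Time passes only in rows, so rows that do not move let the fingers close. It gives the time, the measured TCP pose, the force, the opening and the grip force at its end, in the units of the state.
- env.observe(): the state, without advancing time (a new reading comes with each control period).
- optics.get_image(name): name is "side" or "top" or "wrist"; returns the picture (384x512x3 uint8, red, green, blue); there is no depth.
- optics.calibration(name): a dict with "fov_y" (degrees; the focal length in pixels is half the picture's height over the tangent of half this angle, whatever the lens; pixels are square), "cx", "cy" (the principal point, pixels), "T" (4x4, takes a point from camera to world coordinates). Camera axes: x right, y down, z forward; pixel columns grow to the right and rows downward; lengths in m; the calibration is good to about 2 mm. A picture is of the moment at which its call begins: read the wrist's pose just before it. calibration takes no time and is no camera call; for the wrist camera it gives the pose at the moment of the call.
- env.close_job(): hands the job in; it is judged then, once.
The state is a dict: "time_s": time; "q": joint angles; "qvel": joint speeds; "joint_efforts": joint torques, N m; "position": TCP position; "tool_rot": TCP orientation; "ft_force": force on the tool from outside, world axes, zero at the start; "wrist_torque": the same for the moment, N m; "grip_width": finger opening in m; "gripper_force": force on a finger pad.
Only numpy, scipy, OpenCV 4.12 (cv2) and the standard library are available. Lean on these libraries where they do the work, as an engineer would, in place of code of your own. Each camera call takes 0.05 s, during which the arm holds its last target. There are 200 camera calls.

## Working session

There is one attempt and no reset: what is moved stays moved. The work goes in short steps, Python scripts to look and compute and a shell command to move; the robot and the scene stay as the last step left them, time stands still between calls to the robot, and variables do not carry over. Pictures are saved under pics/ and viewed, at most 14 in all, crops included, and the job is handed in when it is done.

```bash
mkdir -p pics; ls; cat > h.py <<'E'
import numpy as np, cv2
from rig import env, optics
def cal(n):
    c=optics.calibration(n); f=192/np.tan(np.radians(c['fov_y'])/2)
    return f,c['cx'],c['cy'],np.array(c['T'])
def grab(n,name):
    c=cal(n); im=optics.get_image(n); cv2.imwrite('pics/'+name+'.png',im[:,:,::-1]); 
    np.save('pics/'+name+'_f.npy',np.array(c[:3])); np.save('pics/'+name+'_T.npy',c[3]); return im
def ray(name,u,v):
    f,cx,cy=np.load('pics/'+name+'_f.npy'); T=np.load('pics/'+name+'_T.npy')
    d=T[:3,:3]@np.array([(u-cx)/f,(v-cy)/f,1]); return T[:3,3],d/np.linalg.norm(d)
def onz(name,u,v,z):
    o,d=ray(name,u,v); return o+d*(z-o[2])/d[2]
def tri(n1,p1,n2,p2):
    o1,d1=ray(n1,*p1); o2,d2=ray(n2,*p2)
    s=np.linalg.lstsq(np.c_[d1,-d2],o2-o1,rcond=None)[0]
    a=o1+d1*s[0]; b=o2+d2*s[1]; return (a+b)/2, np.linalg.norm(a-b)
E
python3 - <<'E'
from h import *
for n in ('side','top','wrist'):
    grab(n,n+'0'); c=cal(n); print(n,c[:3],c[3].round(3).tolist(),optics.calibration(n).keys())
s=env.observe(); print(s['time_s'],s['position'],s['tool_rot'],s['grip_width'])
E
```

```text
pics
side (np.float64(380.05888768694996), 259.3873027717357, 195.90574831726767) [[0.988, -0.059, 0.143, 0.331], [-0.154, -0.355, 0.922, -0.803], [-0.004, -0.933, -0.36, 0.351], [0.0, 0.0, 0.0, 1.0]] dict_keys(['fov_y', 'cx', 'cy', 'T'])
top (np.float64(427.8054473671917), 263.0277320172679, 190.45398702685188) [[-0.018, -0.993, 0.115, 0.346], [-0.999, 0.021, 0.026, 0.002], [-0.028, -0.114, -0.993, 0.873], [0.0, 0.0, 0.0, 1.0]] dict_keys(['fov_y', 'cx', 'cy', 'T'])
wrist (np.float64(278.272275300209), 252.06485699670233, 190.1743420845057) [[0.422, -0.87, -0.254, 0.297], [-0.907, -0.405, -0.117, -0.468], [-0.001, 0.28, -0.96, 0.374], [0.0, 0.0, 0.0, 1.0]] dict_keys(['fov_y', 'cx', 'cy', 'T'])
0.15 [ 0.23213322 -0.49840457  0.24957052] [[ 9.06511964e-01  4.22180068e-01 -2.21236602e-04]
 [ 4.22180054e-01 -9.06511378e-01  1.05962371e-03]
 [ 2.46798515e-04 -1.05396325e-03 -9.99999414e-01]] 0.0855502882320764
```

View pics/top0.png

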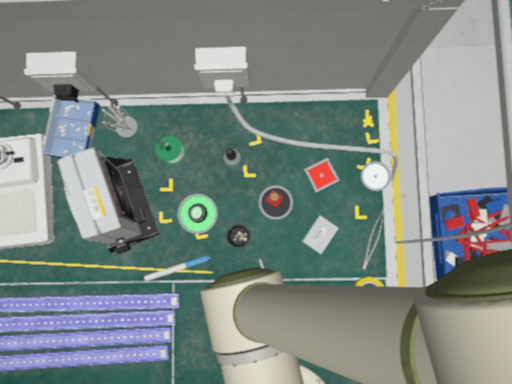

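View pics/side0.png

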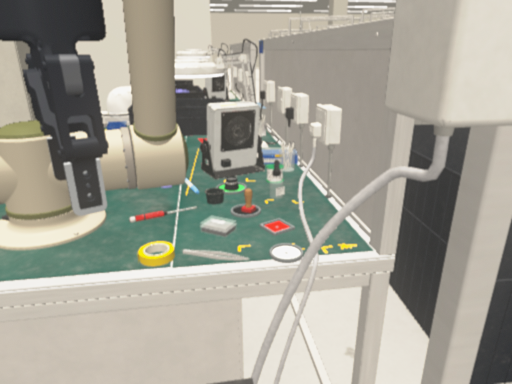

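The top view shows the green nest with the loupe at (198,214), the spool at (169,149), the flask at (232,156) and the stamp in the black nest at (276,202). The red nest is at (322,175), the white nest at (375,177), the cup at (238,236) and the box at (320,235). The side view shows the stamp standing at (248,200) and the red nest at (277,226), with the flask at (277,180) and the spool hidden behind it.

```bash
python3 - <<'E'
from h import *
for n,u,v,z in [('green',198,214,.003),('loupe',198,213,.03),('spool',169,149,.044),('flask',232,154,.099),('black',276,203,.008),('stamp',274,198,.055),('red',322,175,.003),('white',375,177,.005),('cup',238,236,.03),('box',320,235,.022),('fan',130,195,.15)]:
    print(n,onz('top0',u,v,z).round(3))
from h import env
print(env.observe()['q'])
E
```

```text
green [0.401 0.159 0.003]
loupe [0.402 0.154 0.03 ]
spool [0.529 0.209 0.044]
flask [0.505 0.079 0.099]
black [ 0.42  -0.001  0.008]
stamp [0.426 0.003 0.055]
red [ 0.476 -0.096  0.003]
white [ 0.469 -0.204  0.005]
cup [0.355 0.075 0.03 ]
box [ 0.354 -0.086  0.022]
fan [0.427 0.25  0.15 ]
[-7.73663608e+01  2.18332687e+01  7.43700802e+01  9.14919386e-04
  8.38586655e+01 -1.23387676e+01]
```

View pics/wrist0.png

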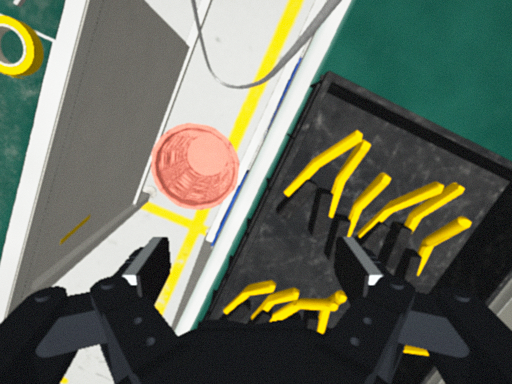

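The wrist view shows only the right-hand end: the pink cup and the black tray. The work is out of frame, so I'll raise the arm, square the yaw and go over the bench.

```bash
python3 -m jog '[{"linear":[0,0,-1],"roll":1},{"linear":[0,0,-1],"roll":1},{"linear":[0,0,-1],"roll":1},{"linear":[0,0,-0.3],"roll":1},{"linear":[0,0,0],"roll":1},{"linear":[0,0,0],"roll":0}]' 1 && python3 -m jog '[{"linear":[0.32,-0.95,0],"roll":0},{"linear":[0.32,-0.95,0],"roll":0},{"linear":[0.32,-0.95,0],"roll":0},{"linear":[0.32,-0.95,0],"roll":0},{"linear":[0.32,-0.95,0],"roll":0},{"linear":[0.32,-0.95,0],"roll":0}]'
```

```text
time_s: 0.65
position: [0.2322, -0.4986, 0.3826]
tool_rot: [[1.0, -0.004, 0.0], [-0.004, -1.0, -0.001], [0.0, 0.001, -1.0]]
ft_force: [0.2, -0.4, -0.3]
grip_width: 0.0854
gripper_force: 0.0
time_s: 1.15
position: [0.3091, -0.2686, 0.3812]
tool_rot: [[1.0, 0.002, -0.001], [0.002, -1.0, 0.001], [-0.001, -0.001, -1.0]]
ft_force: [0.1, -1.8, 1.3]
grip_width: 0.0855
gripper_force: 0.0
```

```bash
python3 -m jog '[{"linear":[0.2,-0.98,0],"roll":0},{"linear":[0.2,-0.98,0],"roll":0},{"linear":[0.2,-0.98,0],"roll":0},{"linear":[0.2,-0.98,0],"roll":0},{"linear":[0.2,-0.98,0],"roll":0},{"linear":[0.2,-0.98,0],"roll":0},{"linear":[0.2,-0.98,0],"roll":0},{"linear":[0,0,0],"roll":0},{"linear":[0,0,0],"roll":0},{"linear":[0,0,0],"roll":0}]' && python3 - <<'E'
from h import *
grab('wrist','wA'); grab('top','tA')
E
```

```text
time_s: 1.98
position: [0.3651, 0.0036, 0.3815]
tool_rot: [[1.0, 0.002, -0.001], [0.002, -1.0, 0.0], [-0.001, -0.0, -1.0]]
ft_force: [-0.0, -0.0, 0.2]
grip_width: 0.0858
gripper_force: 0.0
```

View pics/wA.png

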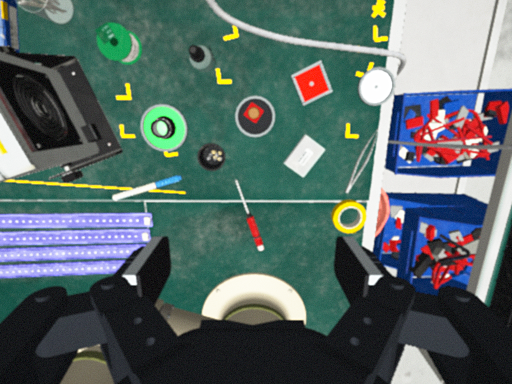

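The wrist view A covers everything: green nest with loupe (163,128), black nest with stamp (254,116), red nest (311,83), white nest (376,86), spool (120,43), flask (200,55), cup (211,156), box (305,156). For a second view I'll shift forward and left.

```bash
python3 -m jog '[{"linear":[0.5,-0.85,0.3],"roll":0},{"linear":[0.5,-0.85,0.3],"roll":0},{"linear":[0.5,-0.85,0.3],"roll":0},{"linear":[0.5,0,0.5],"roll":0},{"linear":[0,0,0],"roll":0},{"linear":[0,0,0],"roll":0},{"linear":[0,0,0],"roll":0}]' && python3 - <<'E'
from h import *
grab('wrist','wB')
a=cv2.imread('pics/wB.png'); b=cv2.imread('pics/wA.png')[0:220,60:420]
b=cv2.resize(b,None,fx=800/360,fy=800/360); cv2.imwrite('pics/wAc.png',b[:490])
E
```

```text
time_s: 2.67
position: [0.4453, 0.1043, 0.3265]
tool_rot: [[1.0, -0.003, 0.0], [-0.003, -1.0, -0.0], [0.0, 0.0, -1.0]]
ft_force: [0.1, -0.3, -0.1]
grip_width: 0.0855
gripper_force: 0.0
```

View pics/wB.png

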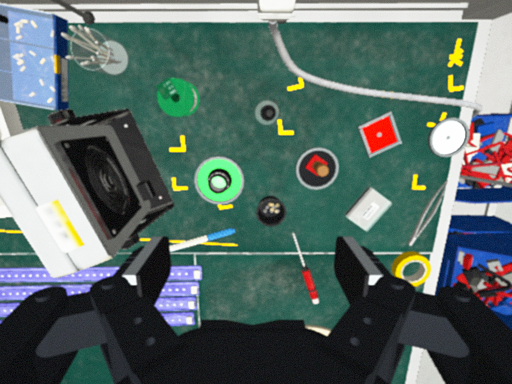

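View B has the same things: green nest (219,180), loupe (219,182), spool (177,97), flask (267,111), black nest (318,168) with the stamp grip (322,170), red nest (380,135) and white nest (448,137).

```bash
cat > m.py <<'E'
from h import *
# HSV masks: lo, hi pairs
M={'green':[((40,60,170),(75,255,255))],'spool':[((50,150,60),(75,255,255))],'red':[((0,170,150),(8,255,255)),((172,170,150),(180,255,255))],
   'white':[((0,0,200),(180,40,255))],'dark':[((0,0,0),(180,255,60))],'brown':[((5,80,40),(20,255,200))]}
def blob(name,p,r,col,hull=True):
    im=cv2.imread('pics/'+name+'.png'); k=4; x0,y0=int(p[0]-r),int(p[1]-r)
    c=cv2.resize(im[max(y0,0):y0+2*r,max(x0,0):x0+2*r],None,fx=k,fy=k,interpolation=cv2.INTER_CUBIC)
    h=cv2.cvtColor(c,cv2.COLOR_BGR2HSV); m=sum(cv2.inRange(h,*q) for q in M[col])
    m=cv2.morphologyEx(m,cv2.MORPH_OPEN,np.ones((5,5)))
    cs=cv2.findContours(m,cv2.RETR_EXTERNAL,cv2.CHAIN_APPROX_NONE)[0]
    if not cs: return None
    cc=max(cs,key=cv2.contourArea); cc=cv2.convexHull(cc) if hull else cc
    (cx,cy),(a,b),t=cv2.fitEllipse(cc)
    o=np.array([max(x0,0),max(y0,0)])-0.5+0.5/k
    return np.array([cx,cy])/k+o,(a/k,b/k)
E
python3 - <<'E'
from m import *
P={'green':('green',{'wA':(163,128),'wB':(219,180),'top0':(198,214)},28),
'red':('red',{'wA':(311,83),'wB':(380,135),'top0':(322,175)},24),
'white':('white',{'wA':(376,86),'wB':(448,137),'top0':(375,177)},17),
'black':('dark',{'wA':(254,116),'wB':(318,168),'top0':(276,203)},24),
'stamp':('brown',{'wA':(254,113),'wB':(322,170),'top0':(274,198)},9),
'loupe':('white',{'wA':(165,126),'wB':(219,182),'top0':(198,213)},10),
'spool':('spool',{'wA':(120,43),'wB':(177,97),'top0':(169,149)},26),
'flask':('dark',{'wA':(196,51),'wB':(266,112),'top0':(232,154)},10)}
zz=dict(green=.003,red=.003,white=.003,black=.003,stamp=.055,loupe=.03,spool=.044,flask=.099)
for n,(c,v,r) in P.items():
    q={k:blob(k,p,r,c) for k,p in v.items()}
    for k,b in q.items():
        if b: print(n,k,b[0].round(1),np.round(b[1],1),onz(k,*b[0],zz[n]).round(4))
        else: print(n,k,None)
    for a,b in (('wA','wB'),('wB','top0')):
        if q[a] and q[b]:
            t,e=tri(a,q[a][0],b,q[b][0]); print('   tri',a,b,t.round(4),round(e,4))
E
```

```text
green wA [163.6 127.4] [40.5 44.5] [0.4045 0.16   0.003 ]
green wB [218.9 179.9] [42.9 45.2] [0.404  0.1594 0.003 ]
green top0 [197.2 213.2] [35.1 36. ] [0.4028 0.1605 0.003 ]
   tri wA wB [0.4047 0.159  0.0061] 0.0
   tri wB top0 [4.031e-01 1.604e-01 2.000e-04] 0.0012
red wA [311.   81.9] [27.2 59.3] [ 0.4801 -0.096   0.003 ]
red wB [380.1 134.1] [31.9 40.4] [ 0.4779 -0.0988  0.003 ]
red top0 [321.6 174.4] [20.9 37.4] [ 0.4773 -0.0955  0.003 ]
   tri wA wB [ 0.479  -0.0936  0.0146] 0.0003
   tri wB top0 [ 0.4775 -0.0956  0.0085] 0.0023
white wA [375.4  86.1] [31.1 35.7] [ 0.4737 -0.2058  0.003 ]
white wB [447.8 136.9] [30.4 37.4] [ 0.4733 -0.2069  0.003 ]
white top0 [375.1 175.8] [24.9 26. ] [ 0.472  -0.2042  0.003 ]
   tri wA wB [ 0.4736 -0.2045  0.0064] 0.0003
   tri wB top0 [ 0.4726 -0.2041  0.006 ] 0.0024
black wA [248.2 124.7] [10.8 22.7] [0.4095 0.0105 0.003 ]
black wB [316.9 168.2] [33.2 35.8] [ 0.4232 -0.002   0.003 ]
black top0 None
   tri wA wB [0.4179 0.0056 0.0155] 0.0182
stamp wA [254.  111.4] [ 9.3 11.3] [0.4325 0.0006 0.055 ]
stamp wB [320.5 168.5] [14.1 19. ] [0.4336
[... 246 characters left out ...]
 6.9] [0.4102 0.156  0.03  ]
loupe top0 [197.4 213.3] [3.6 3.9] [0.401  0.1552 0.03  ]
   tri wA wB [0.4054 0.1584 0.0113] 0.0002
   tri wB top0 [0.4029 0.1599 0.0017] 0.0009
spool wA [118.5  43.2] [36.7 50.9] [0.5304 0.2041 0.044 ]
spool wB [177.2  97.1] [38.4 45.4] [0.533  0.2081 0.044 ]
spool top0 [167.9 147.7] [22.9 24.9] [0.5316 0.2114 0.044 ]
   tri wA wB [0.534  0.2127 0.0247] 0.0008
   tri wB top0 [0.5333 0.2119 0.0356] 0.0032
flask wA [196.3  53.2] [12.9 17.8] [0.5074 0.0781 0.099 ]
flask wB [267.6 112.4] [13.8 14.3] [0.5127 0.0851 0.099 ]
flask top0 [230.9 154.4] [8.4 9.1] [0.5039 0.0807 0.099 ]
   tri wA wB [0.5124 0.0835 0.0697] 0.0001
   tri wB top0 [0.5118 0.0838 0.0621] 0.0016
```

```bash
python3 - <<'E'
import cv2
b=cv2.imread('pics/wB.png')[70:220,140:340]; cv2.imwrite('pics/wBc.png',cv2.resize(b,None,fx=4,fy=4))
E
```

```text
(no output)
```

View pics/wBc.png

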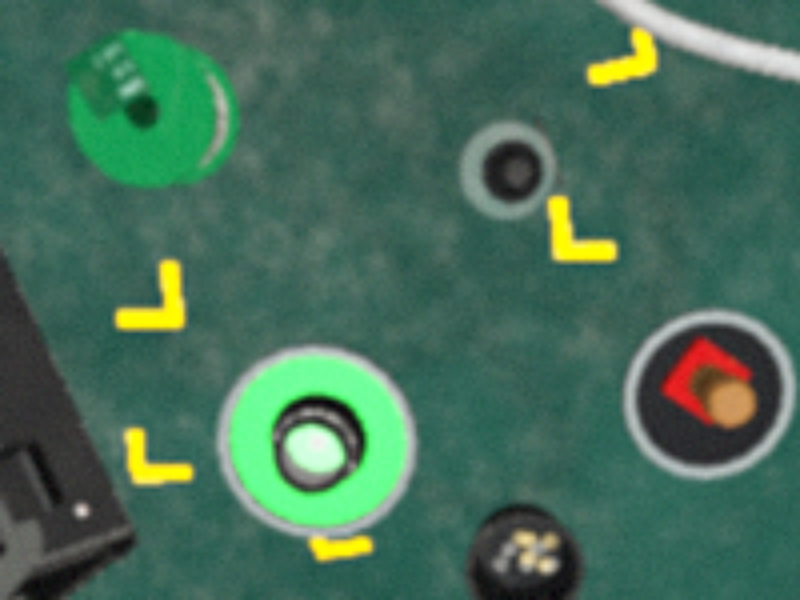

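The crop shows the loupe is see-through, with its ring centred at (219.5,181) in wB. The stamp grip top is at (323,170.5), the spool's upper flange at about (175.5,97), the flask cap at (268.3,112.5) and the black nest at (317.5,168.5). Next I'll refine the tool points with these.

```bash
python3 - <<'E'
from m import *
M['lb']=[((5,80,130),(20,220,255))]
for k,p in {'wA':(254,113),'wB':(323,170),'top0':(274,198)}.items():
    b=blob(k,p,9,'lb'); print(k,b and (b[0],b[1],onz(k,*b[0],.055).round(4)))
print('spool',onz('wB',175.5,97,.044),'flask cap',onz('wB',268.3,112.5,.099),'body',onz('wB',267,112.5,.05),'loupe',onz('wB',219.5,181,.02),'black',onz('wB',317.5,168.5,.008))
print('stamp tri',tri('wB',(323,170.5),'top0',(274.1,196.5)), onz('wB',323,170.5,.055))
E
```

```text
wA (array([253.29969215, 112.61269474]), (11.919363975524902, 12.422183990478516), array([0.4306, 0.0018, 0.055 ]))
wB (array([322.235672  , 170.14844227]), (11.634815216064453, 13.248251914978027), array([0.4311, 0.0024, 0.055 ]))
top0 (array([273.99349403, 196.54488564]), (10.015830039978027, 10.296138763427734), array([0.4286, 0.0028, 0.055 ]))
spool [0.53304914 0.21039371 0.044     ] flask cap [0.51256543 0.08430143 0.099     ] body [0.51200711 0.08334632 0.05      ] loupe [0.40636156 0.15647502 0.02      ] black [ 0.42374914 -0.00184038  0.008     ]
stamp tri (array([0.42958847, 0.00173935, 0.05355094]), np.float64(0.0022844658812087746)) [0.43060893 0.00121454 0.055     ]
```

```bash
python3 -m jog '[{"linear":[-0.1,0.64,0.79],"roll":0},{"linear":[-0.1,0.64,0.79],"roll":0},{"linear":[-0.1,0.64,0.79],"roll":0},{"linear":[-0.1,0.64,0.79],"roll":0},{"linear":[0,0,0],"roll":0},{"linear":[0,0,0],"roll":0},{"linear":[0,0,0],"roll":0}]' && python3 - <<'E'
from h import *
grab('wrist','wC'); print(env.observe()['position'])
E
```

```text
time_s: 3.3
position: [0.4297, 0.0029, 0.2012]
tool_rot: [[1.0, -0.002, 0.003], [-0.002, -1.0, -0.001], [0.003, 0.001, -1.0]]
ft_force: [0.3, 0.1, 0.3]
grip_width: 0.0855
gripper_force: 0.0
[0.42990506 0.00330399 0.20132435]
```

View pics/wC.png

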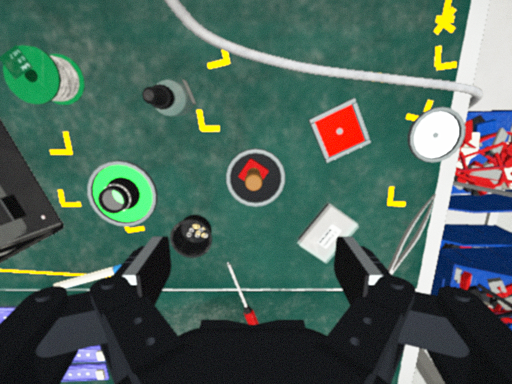

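View C shows the stamp grip at (254,181) in the black nest (256,178), red nest centre (340,131), white nest centre (437,134), spool top flange (30,75), flask cap (157,95) and loupe (119,197).

```bash
python3 - <<'E'
from m import *
M['lb']=[((5,80,130),(20,220,255))]; M['grey']=[((0,0,120),(180,45,215))]
b=blob('wC',(254,181),12,'lb'); a=blob('wB',(323,170),9,'lb'); t=blob('top0',(274,198),9,'lb'); print('stamp',onz('wC',*b[0],.058),tri('wC',b[0],'wB',a[0]),tri('wC',b[0],'top0',t[0]))
r=blob('wC',(340,131),34,'red');r2=blob('wB',(380,135),24,'red')
def box(n,p,r,c):
    im=cv2.imread('pics/'+n+'.png'); h=cv2.cvtColor(im,cv2.COLOR_BGR2HSV); m=sum(cv2.inRange(h,*q) for q in M[c]); z=np.zeros_like(m); z[p[1]-r:p[1]+r,p[0]-r:p[0]+r]=1
    cc=max(cv2.findContours(m*z,0,1)[0],key=cv2.contourArea); q=cv2.minAreaRect(cc); return np.array(q[0]),q
for n,p,rr in (('wC',(340,131),34),('wB',(380,135),24),('wA',(311,83),22),('top0',(322,175),20)):
    c,q=box(n,p,rr,'red'); print('red',n,c,q[1:],onz(n,*c,.003))
c1=box('wC',(340,131),34,'red')[0];c2=box('wA',(311,83),22,'red')[0];c3=box('top0',(322,175),20,'red')[0]
print(tri('wC',c1,'wA',c2),tri('wC',c1,'top0',c3))
w=blob('wC',(436,135),26,'white'); print('white',w,onz('wC',*w[0],.003))
d=blob('wC',(256,178),30,'dark'); print('black',d,onz('wC',*d[0],.003))
g=blob('wC',(122,194),36,'green'); print('green',g,onz('wC',*g[0],.003))
E
```

```text
stamp [0.43220361 0.0017902  0.058     ] (array([0.43070848, 0.00175397, 0.05255218]), np.float64(0.0002032907007593901)) (array([0.4294272 , 0.00228997, 0.04715456]), np.float64(0.0010826247146437419))
red wC [340.14144897 130.47315979] ((37.5755500793457, 41.207393646240234), 65.224853515625) [ 0.47800826 -0.09763269  0.003     ]
red wB [379.78866577 134.14950562] ((26.297468185424805, 29.952713012695312), 66.03751373291016) [ 0.47788505 -0.09830176  0.003     ]
red wA [311.5  83. ] ((25.491174697875977, 27.72724151611328), 63.43495178222656) [ 0.47840225 -0.09689373  0.003     ]
red top0 [321.50003052 174.50001526] ((19.230182647705078, 19.230182647705078), 63.43495178222656) [ 0.47722277 -0.0953967   0.003     ]
(array([ 0.47818294, -0.09626083,  0.00691835]), np.float64(0.00036002373568781563)) (array([ 0.47751991, -0.0958775 ,  0.00592001]), np.float64(0.0021521002931587092))
white (array([435.0266037 , 134.09383774]), (43.22676086425781, 51.02521896362305)) [ 0.47371734 -0.20645874  0.003     ]
black (array([255.12556839, 177.50839043]), (47.21163558959961, 48.74702072143555)) [ 0.42320308 -0.00086973  0.003     ]
green (array([122.17258072, 193.03702927]), (54.5810661315918, 63.796119689941406)) [0.40422906 0.16028537 0.003     ]
```

```bash
python3 -m jog '[{"linear":[0.02,0.03,1],"roll":0},{"linear":[0,0,1],"roll":0},{"linear":[0,0,1],"roll":0},{"linear":[0,0,0.5],"roll":0},{"linear":[0,0,0.44],"roll":0},{"linear":[0,0,0],"roll":0},{"linear":[0,0,0],"roll":0},{"linear":[0,0,0],"roll":0}]' && python3 -m jog '[{"linear":[0,0,0],"roll":0},{"linear":[0,0,0],"roll":0},{"linear":[0,0,0],"roll":0},{"linear":[0,0,0],"roll":0},{"linear":[0,0,0],"roll":0},{"linear":[0,0,0],"roll":0},{"linear":[0,0,0],"roll":0},{"linear":[0,0,0],"roll":0},{"linear":[0,0,0],"roll":0},{"linear":[0,0,0],"roll":0}]' -1 30
```

```text
time_s: 4.02
position: [0.4311, 0.0022, 0.0435]
tool_rot: [[1.0, 0.0, 0.003], [0.0, -1.0, -0.001], [0.003, 0.001, -1.0]]
ft_force: [-0.6, 0.3, -0.2]
grip_width: 0.0856
gripper_force: 0.0
time_s: 4.85
position: [0.4302, 0.002, 0.0422]
tool_rot: [[1.0, -0.0, 0.0], [-0.0, -1.0, -0.0], [0.0, 0.0, -1.0]]
ft_force: [-0.2, -2.1, 6.3]
grip_width: 0.0168
gripper_force: 29.4
```

```bash
python3 -m jog '[{"linear":[0,0,-0.5],"roll":0},{"linear":[0,0,-1],"roll":0},{"linear":[0,0,-0.5],"roll":0},{"linear":[0.24,0.5,0],"roll":0},{"linear":[0.36,0.74,0],"roll":0},{"linear":[0.36,0.74,0],"roll":0},{"linear":[0.24,0.5,0],"roll":0},{"linear":[0,0,0],"roll":0},{"linear":[0,0,0],"roll":0},{"linear":[0,0,0],"roll":0}]' && python3 - <<'E'
from h import *
grab('wrist','wD')
E
```

```text
time_s: 5.68
position: [0.4773, -0.0963, 0.1216]
tool_rot: [[1.0, -0.0, -0.001], [-0.0, -1.0, 0.001], [-0.001, -0.001, -1.0]]
ft_force: [-0.4, 0.6, -0.7]
grip_width: 0.017
gripper_force: 29.5
```

View pics/wD.png

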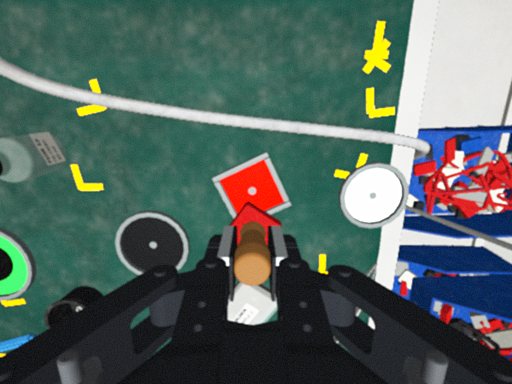

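The stamp is held upright. The nests' centre marks are visible: red (252,190), black (152,244), white (372,195).

```bash
python3 - <<'E'
from h import *
for n,p in dict(red=(252,190),black=(152.5,244.5),white=(373,195.5)).items(): print(n,onz('wD',*p,.003))
print(env.observe()['position'])
E
python3 -m jog '[{"linear":[0.02,0.02,0.5],"roll":0},{"linear":[0,0,0.9],"roll":0},{"linear":[0,0,0.3],"roll":0},{"linear":[0,0,0.15],"roll":0},{"linear":[0,0,0.1],"roll":0},{"linear":[0,0,0],"roll":0},{"linear":[0,0,0],"roll":0},{"linear":[0,0,0],"roll":0}]'
```

```text
red [ 0.47759881 -0.09617258  0.003     ]
black [4.22721911e-01 8.89514465e-05 3.00000000e-03]
white [ 0.47230773 -0.20702345  0.003     ]
[ 0.47728012 -0.09610697  0.12174818]
time_s: 6.4
position: [0.4792, -0.0979, 0.045]
tool_rot: [[1.0, -0.0, 0.002], [-0.0, -1.0, -0.001], [0.002, 0.001, -1.0]]
ft_force: [-0.2, 0.3, -0.1]
grip_width: 0.017
gripper_force: 29.5
```

```bash
python3 -m jog '[{"linear":[-0.03,-0.04,0.03],"roll":0},{"linear":[0,0,0.03],"roll":0},{"linear":[0,0,0],"roll":0},{"linear":[0,0,0],"roll":0}]'
```

```text
time_s: 6.73
position: [0.4777, -0.0963, 0.0422]
tool_rot: [[1.0, -0.001, 0.001], [-0.001, -1.0, -0.0], [0.001, 0.0, -1.0]]
ft_force: [-0.7, 1.5, 5.1]
grip_width: 0.0172
gripper_force: 29.8
```

```bash
python3 -m jog '[{"linear":[0,0,0],"roll":0},{"linear":[0,0,0],"roll":0},{"linear":[0,0,0],"roll":0},{"linear":[0,0,0],"roll":0},{"linear":[0,0,0],"roll":0},{"linear":[0,0,0],"roll":0},{"linear":[0,0,-0.3],"roll":0},{"linear":[0,0,-1],"roll":0},{"linear":[0,0,-1],"roll":0},{"linear":[0,0,-1],"roll":0},{"linear":[0,0,-0.5],"roll":0}]' 1 && python3 - <<'E'
from h import *
s=env.observe()['position']; L=np.array([.405,.158]); print(s,'to loupe tool units',(L[0]-s[0])/.04,-(L[1]-s[1])/.04)
E
```

```text
time_s: 7.65
position: [0.4784, -0.0966, 0.1981]
tool_rot: [[1.0, -0.0, 0.005], [-0.0, -1.0, -0.003], [0.005, 0.003, -1.0]]
ft_force: [0.3, -0.6, -0.4]
grip_width: 0.0854
gripper_force: 0.0
[ 0.47842503 -0.0966431   0.19807202] to loupe tool units -1.8356256753212257 -6.366077400688777
```

```bash
python3 -m jog '[{"linear":[-0.26,-0.91,0],"roll":0},{"linear":[-0.26,-0.91,0],"roll":0},{"linear":[-0.26,-0.91,0],"roll":0},{"linear":[-0.26,-0.91,0],"roll":0},{"linear":[-0.26,-0.91,0],"roll":0},{"linear":[-0.26,-0.91,0],"roll":0},{"linear":[-0.26,-0.91,0],"roll":0},{"linear":[0,0,0],"roll":0},{"linear":[0,0,0],"roll":0},{"linear":[0,0,0],"roll":0}]' && python3 - <<'E'
from h import *
im=grab('wrist','wE'); print(env.observe()['position'])
for z in (0,.08,.15): print(onz('wB',172,205,z), onz('wB',133,110,z))
E
```

```text
time_s: 8.48
position: [0.405, 0.1583, 0.1936]
tool_rot: [[1.0, 0.0, 0.0], [0.0, -1.0, -0.0], [0.0, 0.0, -1.0]]
ft_force: [-0.1, -1.0, 0.5]
grip_width: 0.0853
gripper_force: 0.0
[0.40524872 0.15783286 0.19359598]
[0.3590062  0.24192268 0.        ] [0.51579348 0.28963633 0.        ]
[0.38694197 0.21750454 0.08      ] [0.51593962 0.25676123 0.08      ]
[0.41138577 0.19613867 0.15      ] [0.51606749 0.22799551 0.15      ]
```

View pics/wE.png

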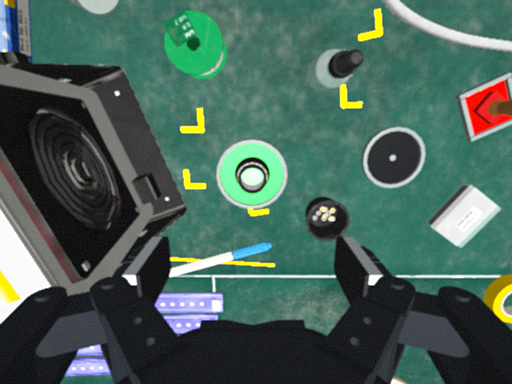

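View E shows the loupe ring at about (252,176) in the green nest (252,174), the empty black nest at (393,157), the spool at (195,44) and the flask cap at (347,62). The stamp stands in the red nest at (490,105). The fan's foot edge runs (125,65)-(187,210), clear of the gripper.

```bash
python3 - <<'E'
from m import *
M['dark']=[((0,0,0),(180,255,90))]
d=blob('wE',(252,176),24,'dark'); print('loupe',d); 
for z in (.003,.018,.03): print(onz('wE',*d[0],z))
g=blob('wE',(252,174),40,'green'); print('green',g,onz('wE',*g[0],.003))
k=blob('wE',(393,157),32,'dark'); print('black',k,onz('wE',*k[0],.003), onz('wE',392.5,157.5,.003))
b=blob('wB',(219.5,181),16,'dark'); print(b,tri('wE',d[0],'wB',b[0]), tri('wE',d[0],'wC',blob('wC',(119,197),22,'dark')[0]))
E
```

```text
loupe (array([251.87791824, 171.97651482]), (29.019451141357422, 31.9239444732666))
[0.40633955 0.15849828 0.003     ]
[0.40966654 0.1584923  0.018     ]
[0.41232814 0.15848752 0.03      ]
green (array([251.41171265, 173.70411682]), (61.79667282104492, 63.71348571777344)) [0.40428963 0.15904022 0.003     ]
black (array([393.6753273, 157.1549263]), (47.91190719604492, 55.72966384887695)) [ 0.4235996  -0.00339779  0.003     ] [ 0.42320308 -0.00211168  0.003     ]
(array([220.40569496, 177.45588684]), (16.55748748779297, 21.74597930908203)) (array([ 0.40345543,  0.15862008, -0.01315044]), np.float64(0.0013823923986090848)) (array([0.4090536 , 0.15788188, 0.03029952]), np.float64(0.006634984811148723))
```

```bash
python3 - <<'E'
import cv2
im=cv2.imread('pics/wE.png')
for r in range(150,202): print(r, im[r,252].tolist(), end='; ')
print(); print([ (c,im[174,c].tolist()) for c in range(230,276)])
E
```

```text
150 [188, 255, 140]; 151 [188, 255, 141]; 152 [188, 255, 141]; 153 [182, 255, 133]; 154 [187, 255, 140]; 155 [182, 255, 135]; 156 [155, 255, 113]; 157 [70, 174, 54]; 158 [14, 14, 12]; 159 [27, 19, 24]; 160 [18, 20, 17]; 161 [69, 71, 69]; 162 [164, 173, 178]; 163 [204, 214, 212]; 164 [117, 123, 122]; 165 [36, 29, 37]; 166 [42, 40, 41]; 167 [97, 136, 89]; 168 [197, 255, 183]; 169 [247, 255, 240]; 170 [246, 255, 238]; 171 [245, 255, 241]; 172 [247, 253, 246]; 173 [249, 251, 249]; 174 [249, 250, 250]; 175 [250, 250, 250]; 176 [249, 251, 249]; 177 [248, 254, 247]; 178 [242, 255, 235]; 179 [240, 255, 232]; 180 [239, 255, 232]; 181 [240, 255, 233]; 182 [241, 255, 232]; 183 [241, 255, 231]; 184 [232, 255, 219]; 185 [186, 233, 183]; 186 [163, 171, 166]; 187 [158, 160, 163]; 188 [164, 164, 166]; 189 [139, 145, 145]; 190 [78, 81, 80]; 191 [41, 33, 41]; 192 [52, 89, 50]; 193 [100, 230, 77]; 194 [148, 255, 105]; 195 [173, 255, 127]; 196 [170, 255, 116]; 197 [170, 255, 117]; 198 [173, 255, 126]; 199 [169, 255, 109]; 200 [173, 255, 125]; 201 [166, 255, 117]; 
[(230, [183, 255, 131]), (231, [183, 25
[... 341 characters left out ...]
239, 255, 230]), (247, [242, 255, 235]), (248, [243, 255, 239]), (249, [247, 253, 247]), (250, [250, 251, 249]), (251, [249, 249, 249]), (252, [249, 250, 250]), (253, [249, 252, 250]), (254, [248, 254, 246]), (255, [243, 255, 238]), (256, [242, 255, 234]), (257, [240, 255, 231]), (258, [241, 255, 233]), (259, [242, 255, 233]), (260, [244, 255, 236]), (261, [237, 255, 225]), (262, [191, 255, 175]), (263, [107, 164, 100]), (264, [63, 64, 64]), (265, [73, 71, 74]), (266, [131, 137, 140]), (267, [127, 130, 137]), (268, [60, 76, 63]), (269, [72, 187, 47]), (270, [140, 255, 99]), (271, [172, 255, 124]), (272, [174, 255, 122]), (273, [176, 255, 125]), (274, [183, 255, 131]), (275, [177, 255, 129])]
```

```bash
python3 - <<'E'
from h import *
a=onz('wE',252,157.3,.004); print('far foot',a,'centre x',a[0]-.0205)
b=onz('wE',252,192.3,.004); c=onz('wE',252,192.3,.033); print('near if foot',b[0]+.0205,'near if top r~14',c[0]+.014)
print(onz('wE',235.2,174,.008),onz('wE',268.8,174,.008)); print(env.observe()['position'])
E
```

```text
far foot [0.42363354 0.15835315 0.004     ] centre x 0.40313354188476846
near if foot 0.4025518658431758 near if top r~14 0.4047440018226537
[0.40508902 0.17755808 0.008     ] [0.40508037 0.13915627 0.008     ]
[0.40524872 0.15783286 0.19359598]
```

```bash
python3 -m jog '[{"linear":[-0.04,-0.01,1],"roll":0},{"linear":[0,0,1],"roll":0},{"linear":[0,0,1],"roll":0},{"linear":[0,0,0.6],"roll":0},{"linear":[0,0,0.3],"roll":0},{"linear":[0,0,0.2],"roll":0},{"linear":[0,0,0.15],"roll":0},{"linear":[0,0,0],"roll":0},{"linear":[0,0,0],"roll":0},{"linear":[0,0,0],"roll":0}]'
```

```text
time_s: 9.37
position: [0.4039, 0.1588, 0.0244]
tool_rot: [[1.0, -0.001, 0.002], [-0.001, -1.0, 0.0], [0.002, -0.0, -1.0]]
ft_force: [-0.6, 0.2, 0.5]
grip_width: 0.0853
gripper_force: 0.0
```

```bash
python3 -m jog '[{"linear":[0,0,0.04],"roll":0},{"linear":[0,0,0],"roll":0},{"linear":[0,0,0],"roll":0},{"linear":[0,0,0],"roll":0},{"linear":[0,0,0],"roll":0},{"linear":[0,0,0],"roll":0},{"linear":[0,0,0],"roll":0},{"linear":[0,0,0],"roll":0}]' -1 30
```

```text
time_s: 10.03
position: [0.4034, 0.159, 0.0225]
tool_rot: [[1.0, -0.0, 0.001], [-0.0, -1.0, -0.0], [0.001, 0.0, -1.0]]
ft_force: [-0.4, -0.5, 6.9]
grip_width: 0.0378
gripper_force: 29.3
```

```bash
python3 -m jog '[{"linear":[0,0,-0.5],"roll":0},{"linear":[0,0,-1],"roll":0},{"linear":[0,0,-0.5],"roll":0},{"linear":[0.08,0.6,0],"roll":0},{"linear":[0.1,0.9,0],"roll":0},{"linear":[0.14,1,0],"roll":0},{"linear":[0.1,0.9,0],"roll":0},{"linear":[0.07,0.6,0],"roll":0},{"linear":[0,0,0],"roll":0},{"linear":[0,0,0],"roll":0},{"linear":[0,0,0],"roll":0}]' && python3 - <<'E'
from h import *
grab('wrist','wF'); print(env.observe()['position'])
E
```

```text
time_s: 10.95
position: [0.4225, -0.0006, 0.102]
tool_rot: [[1.0, -0.001, -0.001], [-0.001, -1.0, 0.0], [-0.001, -0.0, -1.0]]
ft_force: [-0.2, 0.0, -0.4]
grip_width: 0.0376
gripper_force: 30.1
[ 4.22497096e-01 -2.51249930e-04  1.01991224e-01]
```

View pics/wF.png

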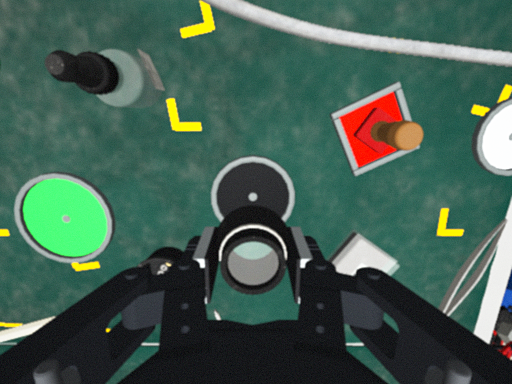

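The loupe is held upright. The black nest's mark is at (252.5,197), the green mark at (66,218), and the stamp stands in the red nest.

```bash
python3 - <<'E'
from h import *
print(onz('wF',252.5,197,.003),onz('wF',66,218,.003),env.observe()['position'])
E
python3 -m jog '[{"linear":[0.02,0.02,0.6],"roll":0},{"linear":[0,0,0.7],"roll":0},{"linear":[0,0,0.3],"roll":0},{"linear":[0,0,0.15],"roll":0},{"linear":[0,0,0.1],"roll":0},{"linear":[0,0,0.05],"roll":0},{"linear":[0,0,0],"roll":0},{"linear":[0,0,0],"roll":0},{"linear":[0,0,0],"roll":0}]'
```

```text
[ 0.42249877 -0.00093663  0.003     ] [0.40358515 0.16008    0.003     ] [ 4.22497096e-01 -2.51249930e-04  1.01991224e-01]
time_s: 11.75
position: [0.4239, -0.0019, 0.0266]
tool_rot: [[1.0, -0.0, 0.001], [-0.0, -1.0, -0.0], [0.001, 0.0, -1.0]]
ft_force: [-0.0, -0.0, -0.6]
grip_width: 0.0372
gripper_force: 30.1
```

```bash
python3 -m jog '[{"linear":[-0.02,-0.02,0.05],"roll":0},{"linear":[0,0,0.03],"roll":0},{"linear":[0,0,0],"roll":0},{"linear":[0,0,0],"roll":0},{"linear":[0,0,0],"roll":0}]'
```

```text
time_s: 12.17
position: [0.4229, -0.0011, 0.0228]
tool_rot: [[1.0, -0.001, 0.0], [-0.001, -1.0, 0.0], [0.0, -0.0, -1.0]]
ft_force: [-0.3, 0.1, -0.5]
grip_width: 0.0379
gripper_force: 30.1
```

```bash
python3 -m jog '[{"linear":[0,0,0.015],"roll":0},{"linear":[0,0,0.015],"roll":0},{"linear":[0,0,0],"roll":0},{"linear":[0,0,0],"roll":0}]'
```

```text
time_s: 12.5
position: [0.4229, -0.0011, 0.0224]
tool_rot: [[1.0, -0.0, 0.001], [-0.0, -1.0, -0.0], [0.001, 0.0, -1.0]]
ft_force: [-2.9, 0.7, 14.9]
grip_width: 0.0372
gripper_force: 32.5
```

```bash
python3 -m jog '[{"linear":[0,0,0],"roll":0},{"linear":[0,0,0],"roll":0},{"linear":[0,0,0],"roll":0},{"linear":[0,0,0],"roll":0},{"linear":[0,0,0],"roll":0},{"linear":[0,0,0],"roll":0},{"linear":[0,0,-0.3],"roll":0},{"linear":[0,0,-1],"roll":0},{"linear":[0,0,-1],"roll":0},{"linear":[0,0,-1],"roll":0},{"linear":[0,0,-1],"roll":0},{"linear":[0,0,-0.3],"roll":0}]' 1 && python3 - <<'E'
from m import *
print(env.observe()['position'])
print('fan corner',tri('wB',(133,110),'wE',(123,66)),tri('wB',(172,205),'wE',(186,209)))
grab('top','tB')
E
```

```text
time_s: 13.5
position: [0.424, -0.0017, 0.2109]
tool_rot: [[1.0, -0.0, 0.008], [-0.0, -1.0, -0.003], [0.008, 0.003, -1.0]]
ft_force: [-0.1, 0.3, -0.0]
grip_width: 0.0854
gripper_force: 0.0
[ 0.42404544 -0.00168529  0.21093199]
fan corner (array([0.51564021, 0.27844879, 0.03238153]), np.float64(0.0039431222223294)) (array([0.37752086, 0.22610533, 0.05083475]), np.float64(0.0015068089461151267))
```

```bash
python3 -m jog '[{"linear":[0,0,0],"roll":1},{"linear":[0,0,0],"roll":1},{"linear":[0,0,0],"roll":1},{"linear":[0,0,0],"roll":1},{"linear":[0,0,0],"roll":1},{"linear":[0,0,0],"roll":1},{"linear":[-0.06,-0.8,0],"roll":0},{"linear":[-0.06,-0.8,0],"roll":0},{"linear":[-0.06,-0.8,0],"roll":0},{"linear":[-0.06,-0.8,0],"roll":0}]' && python3 -m jog '[{"linear":[-0.06,-0.8,0],"roll":0},{"linear":[-0.04,-0.8,0],"roll":0},{"linear":[0,-0.8,0],"roll":0},{"linear":[0,-0.4,0],"roll":0},{"linear":[0,0,0],"roll":0},{"linear":[0,0,0],"roll":0},{"linear":[0,0,0],"roll":0}]' && python3 - <<'E'
from h import *
grab('wrist','wG'); s=env.observe(); print(s['position'],s['q'])
E
```

```text
time_s: 14.38
position: [0.4787, 0.1156, 0.2048]
tool_rot: [[0.865, -0.501, -0.001], [-0.501, -0.865, -0.001], [-0.001, 0.001, -1.0]]
ft_force: [0.9, -0.7, -0.1]
grip_width: 0.0856
gripper_force: 0.0
time_s: 14.97
position: [0.5306, 0.2127, 0.205]
tool_rot: [[0.866, -0.501, -0.002], [-0.501, -0.866, -0.001], [-0.001, 0.001, -1.0]]
ft_force: [1.1, 0.4, 0.3]
grip_width: 0.0855
gripper_force: 0.0
[0.53069713 0.21251877 0.20530065] [ 9.97247646e+00  2.59951275e+01  7.51317148e+01 -2.33929487e-02
  7.89343293e+01  1.30058177e+02]
```

View pics/wG.png

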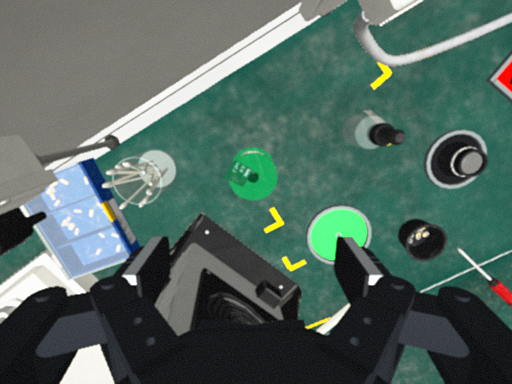

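View G shows the spool at (252,173), the fan's nearest corner at (203,215), the jar at (150,172) well away, and the loupe standing in the black nest.

```bash
python3 - <<'E'
from m import *
M['spool']=[((48,120,60),(75,255,255))]
s=blob('wG',(252,173),32,'spool'); print(s); c=[onz('wG',*s[0],z) for z in (0.0,.022,.044)]; print(c)
sB=blob('wB',(177.2,97.1),26,'spool'); print(tri('wG',s[0],'wB',sB[0]))
print('fan',tri('wG',(203,215),'wB',(133,110)),tri('wG',(203,215),'wE',(123,66)), [onz('wG',203,215,z) for z in (0,.15)])
im=cv2.imread('pics/wG.png')
print('col252',[(r,im[r,252].tolist()) for r in list(range(143,153))+list(range(192,206))])
print('row173',[(r,im[173,r].tolist()) for r in list(range(222,234))+list(range(270,284))])
E
```

```text
(array([252.19054413, 173.81178665]), (50.78942108154297, 53.66011428833008))
[array([0.52669509, 0.21457745, 0.        ]), array([0.53108995, 0.21207971, 0.022     ]), array([0.5354848 , 0.20958197, 0.044     ])]
(array([0.53330725, 0.21073876, 0.03271536]), np.float64(0.0002866340744237338))
fan (array([0.5152279 , 0.28825821, 0.0110433 ]), np.float64(0.0059610942256060765)) (array([0.51701178, 0.28676226, 0.02066426]), np.float64(0.0021963389902426704)) [array([0.51166191, 0.29531711, 0.        ]), array([0.54846433, 0.24156451, 0.15      ])]
col252 [(143, [103, 110, 84]), (144, [110, 118, 92]), (145, [106, 117, 91]), (146, [106, 118, 85]), (147, [95, 140, 64]), (148, [98, 175, 36]), (149, [97, 175, 31]), (150, [125, 187, 89]), (151, [168, 200, 166]), (152, [167, 197, 173]), (192, [99, 176, 30]), (193, [94, 172, 22]), (194, [89, 166, 16]), (195, [93, 169, 18]), (196, [90, 171, 24]), (197, [99, 177, 32]), (198, [91, 171, 24]), (199, [85, 162, 26]), (200, [98, 141, 60]), (201, [98, 112, 68]), (202, [100, 108, 76]), (203, [92, 105, 70]), (204, [103, 111, 71]), (205, [95, 111, 69])]
row173 [(222, [90, 100, 55]), (223, [90, 103, 54]), (224, [90, 98, 48]), (225, [90, 105, 55]), (226, [81, 112, 43]), (227, [76, 120, 27]), (228, [73, 126, 19]), (229, [69, 118, 14]), (230, [75, 123, 16]), (231, [74, 121, 18]), (232, [68, 120, 24]), (233, [81, 128, 38]), (270, [97, 174, 31]), (271, [95, 174, 31]), (272, [98, 176, 31]), (273, [93, 172, 28]), (274, [98, 176, 31]), (275, [93, 168, 17]), (276, [100, 168, 47]), (277, [100, 138, 66]), (278, [103, 119, 79]), (279, [103, 118, 86]), (280, [96, 112, 77]), (281, [100, 113, 75]), (282, [96, 112, 78]), (283, [99, 112, 76])]
```

```bash
python3 - <<'E'
from h import *
s=env.observe(); R=np.array(s['tool_rot']); p=np.array(s['position'])
f=onz('wG',252,147.5,.002)-.026*R[:,0]; n=onz('wG',252,200.5,.044)+.026*R[:,0]
l=onz('wG',226.7,173.5,.04); r=onz('wG',277,173.5,.04); m=(l+r)/2
for q in (f,n,m): print(q, (R.T@(q-p))/.04)
print(np.linalg.norm(l-r),p)
E
```

```text
[0.53210922 0.2117202  0.00201454] [ 0.04339683 -0.00546926  5.08212617]
[0.5324899  0.21154019 0.04398546] [ 0.05330063 -0.00530274  4.03284728]
[0.53516084 0.21017687 0.04      ] [ 0.12821988 -0.00937768  4.1324378 ]
0.05363797742741275 [0.53069713 0.21251877 0.20530065]
```

```bash
python3 -m jog '[{"linear":[0.05,-0.01,1],"roll":0},{"linear":[0,0,1],"roll":0},{"linear":[0,0,1],"roll":0},{"linear":[0,0,0.7],"roll":0},{"linear":[0,0,0.4],"roll":0},{"linear":[0,0,0.15],"roll":0},{"linear":[0,0,0],"roll":0},{"linear":[0,0,0],"roll":0},{"linear":[0,0,0],"roll":0}]' && python3 -m jog '[{"linear":[0,0,0],"roll":0},{"linear":[0,0,0],"roll":0},{"linear":[0,0,0],"roll":0},{"linear":[0,0,0],"roll":0},{"linear":[0,0,0],"roll":0},{"linear":[0,0,0],"roll":0},{"linear":[0,0,0],"roll":0},{"linear":[0,0,0],"roll":0}]' -1 60
```

```text
time_s: 15.77
position: [0.5338, 0.2127, 0.0372]
tool_rot: [[0.866, -0.501, 0.003], [-0.501, -0.866, 0.0], [0.002, -0.002, -1.0]]
ft_force: [0.1, -0.2, 1.3]
grip_width: 0.0852
gripper_force: 0.0
time_s: 16.43
position: [0.5332, 0.2127, 0.0367]
tool_rot: [[0.866, -0.5, 0.001], [-0.5, -0.866, -0.0], [0.001, -0.0, -1.0]]
ft_force: [-2.5, -2.4, 7.5]
grip_width: 0.0502
gripper_force: 62.1
```

```bash
python3 -m jog '[{"linear":[0,0,-0.5],"roll":0},{"linear":[0,0,-1],"roll":0},{"linear":[0,0,-0.8],"roll":0},{"linear":[0,0,0],"roll":-1},{"linear":[0,0,0],"roll":-1},{"linear":[0,0,0],"roll":-1},{"linear":[0,0,0],"roll":-1},{"linear":[0,0,0],"roll":-1},{"linear":[0,0,0],"roll":-1},{"linear":[0,0,0],"roll":0}]' && python3 -m jog '[{"linear":[-0.5,0.2,0],"roll":0},{"linear":[-0.8,0.33,0],"roll":0},{"linear":[-0.8,0.33,0],"roll":0},{"linear":[-0.7,0.3,0],"roll":0},{"linear":[-0.43,0.17,0],"roll":0},{"linear":[0,0,0],"roll":0},{"linear":[0,0,0],"roll":0},{"linear":[0,0,0],"roll":0}]' && python3 - <<'E'
from h import *
grab('wrist','wH'); s=env.observe(); print(s['position'])
E
```

```text
time_s: 17.27
position: [0.5328, 0.2128, 0.1274]
tool_rot: [[1.0, 0.003, -0.001], [0.003, -1.0, -0.0], [-0.001, 0.0, -1.0]]
ft_force: [-0.2, 0.3, -3.3]
grip_width: 0.0496
gripper_force: 63.9
time_s: 17.93
position: [0.4048, 0.1599, 0.1279]
tool_rot: [[1.0, -0.002, 0.001], [-0.002, -1.0, 0.0], [0.001, -0.0, -1.0]]
ft_force: [1.4, 0.4, -2.8]
grip_width: 0.05
gripper_force: 63.9
[0.40491486 0.15993326 0.1277739 ]
```

View pics/wH.png

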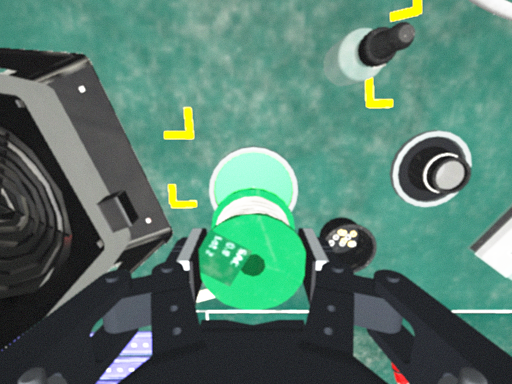

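The spool hangs upright over the green nest (252,185 behind it), and the loupe stands in the black nest. I'll lower it.

```bash
python3 -m jog '[{"linear":[-0.02,0.01,0.6],"roll":0},{"linear":[0,0,0.8],"roll":0},{"linear":[0,0,0.4],"roll":0},{"linear":[0,0,0.15],"roll":0},{"linear":[0,0,0.1],"roll":0},{"linear":[0,0,0.05],"roll":0},{"linear":[0,0,0],"roll":0},{"linear":[0,0,0],"roll":0},{"linear":[0,0,0],"roll":0}]'
```

```text
time_s: 18.73
position: [0.4035, 0.1594, 0.0444]
tool_rot: [[1.0, -0.001, 0.002], [-0.001, -1.0, 0.0], [0.002, -0.0, -1.0]]
ft_force: [-0.2, 1.1, -2.9]
grip_width: 0.0495
gripper_force: 63.9
```

```bash
python3 -m jog '[{"linear":[0,0,0.05],"roll":0},{"linear":[0,0,0.03],"roll":0},{"linear":[0,0,0.02],"roll":0},{"linear":[0,0,0],"roll":0},{"linear":[0,0,0],"roll":0}]'
```

```text
time_s: 19.15
position: [0.4031, 0.1593, 0.0398]
tool_rot: [[1.0, -0.001, 0.0], [-0.001, -1.0, 0.0], [0.0, -0.0, -1.0]]
ft_force: [-0.7, -0.5, 0.6]
grip_width: 0.0498
gripper_force: 64.1
```

```bash
python3 -m jog '[{"linear":[0,0,0],"roll":0},{"linear":[0,0,0],"roll":0},{"linear":[0,0,0],"roll":0},{"linear":[0,0,0],"roll":0},{"linear":[0,0,0],"roll":0},{"linear":[0,0,0],"roll":0},{"linear":[0,0,-0.3],"roll":0},{"linear":[0,0,-1],"roll":0},{"linear":[0,0,-1],"roll":0},{"linear":[0,0,-1],"roll":0},{"linear":[0,0,-1],"roll":0},{"linear":[0,0,0],"roll":0}]' 1 && python3 - <<'E'
from m import *
for a,p,b,q in (('wE',(353,58.5),'wF',(60,66)),('wF',(60,66),'wG',(397.5,136)),('wE',(353,58.5),'wH',(401.5,38)),('wF',(60,66),'wH',(401.5,38)),('wC',(151,94),'wF',(60,66))):
    print(a,b,tri(a,p,b,q))
print(env.observe()['position'])
E
```

```text
time_s: 20.15
position: [0.4054, 0.1597, 0.2183]
tool_rot: [[1.0, -0.0, 0.013], [-0.0, -1.0, 0.001], [0.013, -0.001, -1.0]]
ft_force: [0.7, -0.3, -0.0]
grip_width: 0.0857
gripper_force: 0.0
wE wF (array([0.51210078, 0.0837822 , 0.09411082]), np.float64(0.00011109838301678536))
wF wG (array([0.5123997 , 0.08308729, 0.09479125]), np.float64(0.0010173944338955135))
wE wH (array([0.51125111, 0.08407908, 0.09576968]), np.float64(0.0013778372262726287))
wF wH (array([0.51141   , 0.08330088, 0.09469324]), np.float64(0.0011039366164010997))
wC wF (array([0.51218273, 0.08146503, 0.0974447 ]), np.float64(0.0012455103819725153))
[0.40538934 0.15971058 0.21832324]
```

```bash
python3 -m jog '[{"linear":[0.667,0.476,0],"roll":0},{"linear":[0.667,0.476,0],"roll":0},{"linear":[0.667,0.476,0],"roll":0},{"linear":[0.667,0.476,0],"roll":0},{"linear":[0,0,0],"roll":0},{"linear":[0,0,0],"roll":0},{"linear":[0,0,0],"roll":0}]' && python3 - <<'E'
from m import *
grab('wrist','wI'); s=env.observe(); R=np.array(s['tool_rot']); p=np.array(s['position']); print(p)
M['dark']=[((0,0,0),(180,255,80))]
f,cx,cy=np.load('pics/wI_f.npy'); T=np.load('pics/wI_T.npy')
c=T[:3,:3].T@(np.array([.512,.0835,.095])-T[:3,3]); u=(f*c[0]/c[2]+cx,f*c[1]/c[2]+cy)
d=blob('wI',u,40,'dark'); print(u,d)
g=cv2.cvtColor(cv2.imread('pics/wI.png'),cv2.COLOR_BGR2GRAY); cv2.imwrite('pics/wIc.png',cv2.resize(cv2.imread('pics/wI.png')[80:300,150:360],None,fx=2.5,fy=2.5))
E
```

```text
time_s: 20.73
position: [0.5092, 0.0833, 0.2113]
tool_rot: [[1.0, -0.001, -0.001], [-0.001, -1.0, 0.0], [-0.001, -0.0, -1.0]]
ft_force: [-0.2, 0.4, 0.5]
grip_width: 0.0854
gripper_force: 0.0
[0.50897986 0.08361211 0.21150474]
(np.float64(251.8565953111167), np.float64(188.12214323972933)) (array([251.92951202, 181.75102615]), (19.861190795898438, 25.83812713623047))
```

View pics/wIc.png

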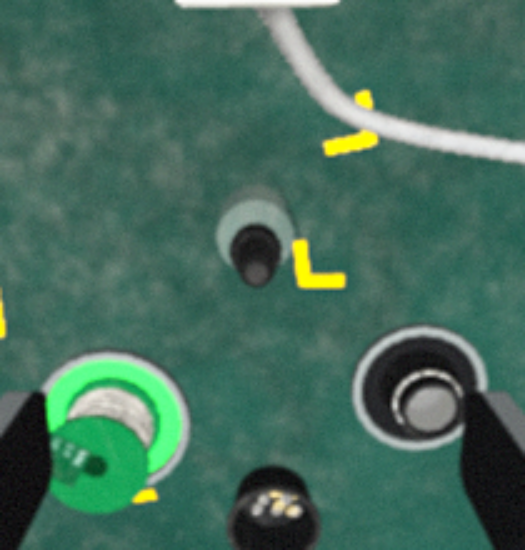

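The spool stands in the green nest and the loupe in the black one. The cap tip is at (252.8,188), where predicted, so the flask is at (0.512, 0.0835). I'll descend.

```bash
python3 -m jog '[{"linear":[0.06,0.0,0.3],"roll":0},{"linear":[0,0,1],"roll":0},{"linear":[0,0,1],"roll":0},{"linear":[0,0,0.9],"roll":0},{"linear":[0,0,0.4],"roll":0},{"linear":[0,0,0.25],"roll":0},{"linear":[0,0,0.1],"roll":0},{"linear":[0,0,0],"roll":0},{"linear":[0,0,0],"roll":0},{"linear":[0,0,0],"roll":0}]'
```

```text
time_s: 21.62
position: [0.5128, 0.0832, 0.055]
tool_rot: [[1.0, -0.0, 0.003], [-0.0, -1.0, -0.0], [0.003, 0.0, -1.0]]
ft_force: [0.1, 0.3, 0.9]
grip_width: 0.0853
gripper_force: 0.0
```

```bash
python3 -m jog '[{"linear":[0,0,0.1],"roll":0},{"linear":[0,0,0.06],"roll":0},{"linear":[0,0,0],"roll":0},{"linear":[0,0,0],"roll":0}]' && python3 -m jog '[{"linear":[0,0,0.05],"roll":0},{"linear":[0,0,0.03],"roll":0},{"linear":[0,0,0],"roll":0},{"linear":[0,0,0],"roll":0}]'
```

```text
time_s: 21.95
position: [0.5121, 0.0831, 0.0472]
tool_rot: [[1.0, -0.001, -0.0], [-0.001, -1.0, 0.0], [-0.0, -0.0, -1.0]]
ft_force: [-0.5, -0.1, -0.3]
grip_width: 0.0855
gripper_force: 0.0
time_s: 22.28
position: [0.5121, 0.0831, 0.0439]
tool_rot: [[1.0, -0.001, -0.0], [-0.001, -1.0, 0.0], [-0.0, -0.0, -1.0]]
ft_force: [0.0, -0.4, -0.2]
grip_width: 0.0851
gripper_force: 0.0
```

```bash
python3 -m jog '[{"linear":[0,0,0.03],"roll":0},{"linear":[0,0,0.03],"roll":0},{"linear":[0,0,0],"roll":0},{"linear":[0,0,0],"roll":0}]' && python3 -m jog '[{"linear":[0,0,0],"roll":0},{"linear":[0,0,0],"roll":0},{"linear":[0,0,0],"roll":0},{"linear":[0,0,0],"roll":0},{"linear":[0,0,0],"roll":0},{"linear":[0,0,0],"roll":0},{"linear":[0,0,0],"roll":0},{"linear":[0,0,0],"roll":0}]' -1 30
```

```text
time_s: 22.62
position: [0.5121, 0.0831, 0.0415]
tool_rot: [[1.0, -0.001, -0.0], [-0.001, -1.0, 0.0], [-0.0, -0.0, -1.0]]
ft_force: [-0.1, -1.1, 0.9]
grip_width: 0.0852
gripper_force: 0.0
time_s: 23.28
position: [0.5122, 0.0831, 0.0418]
tool_rot: [[1.0, -0.001, 0.0], [-0.001, -1.0, 0.0], [0.0, -0.0, -1.0]]
ft_force: [-1.3, 0.1, 4.4]
grip_width: 0.0324
gripper_force: 29.9
```

```bash
python3 -m jog '[{"linear":[0,0,-0.4],"roll":0},{"linear":[0,0,-0.9],"roll":0},{"linear":[0,0,-1],"roll":0},{"linear":[0,0,-0.9],"roll":0},{"linear":[0,0,-0.5],"roll":0},{"linear":[-0.06,0.4,0],"roll":0},{"linear":[-0.12,0.8,0],"roll":0},{"linear":[-0.14,1,0],"roll":0},{"linear":[-0.14,1,0],"roll":0},{"linear":[-0.14,1,0],"roll":0},{"linear":[-0.14,1,0],"roll":0},{"linear":[-0.12,0.9,0],"roll":0}]' && python3 -m jog '[{"linear":[-0.1,0.7,0],"roll":0},{"linear":[-0.06,0.43,0],"roll":0},{"linear":[0,0,0],"roll":0},{"linear":[0,0,0],"roll":0},{"linear":[0,0,0],"roll":0}]' && python3 - <<'E'
from h import *
grab('wrist','wJ'); s=env.observe(); print(s['position'])
E
```

```text
time_s: 24.28
position: [0.4768, -0.163, 0.1894]
tool_rot: [[1.0, -0.001, -0.0], [-0.001, -1.0, 0.0], [-0.0, -0.0, -1.0]]
ft_force: [0.1, -0.1, -1.4]
grip_width: 0.0321
gripper_force: 30.1
time_s: 24.7
position: [0.4711, -0.2052, 0.1894]
tool_rot: [[1.0, -0.0, -0.001], [-0.0, -1.0, 0.001], [-0.001, -0.001, -1.0]]
ft_force: [0.1, 0.6, -0.3]
grip_width: 0.0323
gripper_force: 30.1
[ 0.47123554 -0.20499596  0.18948799]
```

View pics/wJ.png

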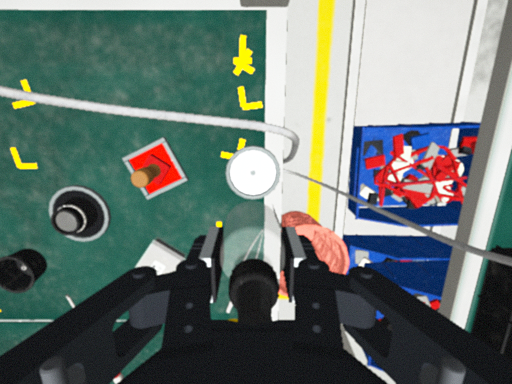

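View J shows the bottle held upright, the white nest at (252.5,172.5), the cable ending at (290,150) and a thin wire from (285,171) going right. I'll check how high these stand before lowering.

```bash
python3 - <<'E'
from m import *
w=blob('wJ',(252.5,172.5),26,'white'); print(w,onz('wJ',*w[0],.003),onz('wJ',252.5,172.5,.006))
print('tri white',tri('wJ',w[0],'wC',(436,134.3)))
for n,a,b in (('wire start',(285,171),(412,205)),('cable end',(290,152),(428,150)),('rail corner L',(266,180),(405,180))):
    print(n,tri('wJ',a,'wD',b),onz('wJ',*a,0),onz('wD',*b,0))
print('wire mid as plane: wJ',ray('wJ',400,215),'wD',ray('wD',480,232))
# wire line triangulation: plane through wD wire segment, intersect wJ ray
o1,a=ray('wD',412,205); _,b=ray('wD',510,245); n=np.cross(a,b)
for p in ((285,171),(340,192),(400,215),(450,235)):
    o,d=ray('wJ',*p); print('wire',o+d*(n@(o1-o))/(n@d))
s=env.observe(); print(s['position'])
E
```

```text
(array([252.35803986, 170.42747498]), (47.858036041259766, 49.705142974853516)) [ 0.47506543 -0.20544895  0.003     ] [ 0.47331908 -0.20560865  0.006     ]
tri white (array([ 0.47464371, -0.2056373 ,  0.00554421]), np.float64(0.0019391783848566383))
wire start (array([ 0.47085818, -0.24062582,  0.01021767]), np.float64(0.010349547110207514)) [ 0.47373473 -0.24308824  0.        ] [ 4.62026043e-01 -2.46037367e-01 -2.77555756e-17]
cable end (array([ 0.50611041, -0.24634157,  0.01028121]), np.float64(0.017607224301493935)) [ 0.49567813 -0.24802133  0.        ] [ 0.51353207 -0.25189397  0.        ]
rail corner L (array([ 0.48253346, -0.21962163,  0.03127136]), np.float64(0.022461438591547103)) [ 0.46304107 -0.2213275   0.        ] [ 0.48617547 -0.23576806  0.        ]
wire mid as plane: wJ (array([ 0.54250253, -0.2053397 ,  0.31421639]), array([-0.32237315, -0.46731764, -0.82321915])) wD (array([ 0.54877487, -0.09649923,  0.24637401]), array([-0.32739458, -0.62857387, -0.705484  ]))
wire [ 0.43759476 -0.26292647 -0.16513209]
wire [ 0.38932013 -0.37372336 -0.19755202]
wire [ 0.3266927  -0.51818132 -0.23688032]
wire [ 0.27836566 -0.63652839 -0.24113507]
[ 0.47123554 -0.20499596  0.18948799]
```

```bash
python3 -m jog '[{"linear":[0.05,0.01,0.5],"roll":0},{"linear":[0,0,0.9],"roll":0},{"linear":[0,0,0.9],"roll":0},{"linear":[0,0,0.6],"roll":0},{"linear":[0,0,0.3],"roll":0},{"linear":[0,0,0.2],"roll":0},{"linear":[0,0,0.1],"roll":0},{"linear":[0,0,0],"roll":0},{"linear":[0,0,0],"roll":0},{"linear":[0,0,0],"roll":0}]'
```

```text
time_s: 25.58
position: [0.4737, -0.2066, 0.0506]
tool_rot: [[1.0, -0.0, 0.002], [-0.0, -1.0, -0.001], [0.002, 0.001, -1.0]]
ft_force: [0.1, 0.0, -0.4]
grip_width: 0.0321
gripper_force: 30.1
```

```bash
python3 -m jog '[{"linear":[0,0,0.05],"roll":0},{"linear":[0,0,0.03],"roll":0},{"linear":[0,0,0.02],"roll":0},{"linear":[0,0,0],"roll":0},{"linear":[0,0,0],"roll":0}]'
```

```text
time_s: 26.0
position: [0.4732, -0.2065, 0.0456]
tool_rot: [[1.0, -0.001, -0.0], [-0.001, -1.0, 0.0], [-0.0, -0.0, -1.0]]
ft_force: [0.5, 0.3, -0.7]
grip_width: 0.0322
gripper_force: 30.1
```

```bash
python3 -m jog '[{"linear":[0,0,0.02],"roll":0},{"linear":[0,0,0.015],"roll":0},{"linear":[0,0,0],"roll":0},{"linear":[0,0,0],"roll":0}]'
```

```text
time_s: 26.33
position: [0.4733, -0.2065, 0.0448]
tool_rot: [[1.0, -0.0, 0.001], [-0.0, -1.0, -0.0], [0.001, 0.0, -1.0]]
ft_force: [-2.2, -0.2, 6.8]
grip_width: 0.0321
gripper_force: 30.8
```

```bash
python3 -m jog '[{"linear":[0,0,0],"roll":0},{"linear":[0,0,0],"roll":0},{"linear":[0,0,0],"roll":0},{"linear":[0,0,0],"roll":0},{"linear":[0,0,0],"roll":0},{"linear":[0,0,0],"roll":0},{"linear":[0,0,-0.3],"roll":0},{"linear":[0,0,-0.8],"roll":0},{"linear":[0,0,-1],"roll":0},{"linear":[0,0,-1],"roll":0},{"linear":[0,0,-1],"roll":0},{"linear":[0,0,-1],"roll":0}]' 1 && python3 -m jog '[{"linear":[-0.1,-0.9,-0.4],"roll":0},{"linear":[-0.1,-0.9,-0.4],"roll":0},{"linear":[-0.1,-0.9,-0.4],"roll":0},{"linear":[-0.1,-0.9,-0.2],"roll":0},{"linear":[0,-0.6,0],"roll":0},{"linear":[0,0,0],"roll":0},{"linear":[0,0,0],"roll":0},{"linear":[0,0,0],"roll":0}]' && python3 - <<'E'
from m import *
M['lb']=[((5,80,130),(20,220,255))]; M['cap']=[((0,0,0),(180,255,80))]; M['spool']=[((48,120,60),(75,255,200))]
grab('wrist','wK'); grab('side','sK')
f,cx,cy=np.load('pics/wK_f.npy'); T=np.load('pics/wK_T.npy')
def proj(p):
    c=T[:3,:3].T@(np.array(p)-T[:3,3]); return np.array([f*c[0]/c[2]+cx,f*c[1]/c[2]+cy])
for n,p,r,c in (('stamp top',(.478,-.0965,.058),14,'lb'),('flask cap',(.4733,-.206,.09),18,'cap'),('spool top',(.4035,.1595,.047),32,'spool'),('loupe',(.423,-.0015,.018),18,'cap'),
  ('white nest',(.4735,-.2055,.003),30,'white'),('cup',(.355,.075,.03),26,'cap')):
    u=proj(p); b=blob('wK',u,r,c); print(n,'exp',u.round(1),'seen',b and (b[0].round(1),np.round(b[1],1)), b and (onz('wK',*b[0],p[2])-p).round(4))
print(env.observe()['position'])
E
```

```text
time_s: 27.33
position: [0.4728, -0.2061, 0.2504]
tool_rot: [[1.0, -0.0, 0.0], [-0.0, -1.0, 0.0], [0.0, -0.0, -1.0]]
ft_force: [-0.1, -1.2, -0.6]
grip_width: 0.0853
gripper_force: 0.0
time_s: 28.0
position: [0.4573, -0.0388, 0.304]
tool_rot: [[1.0, -0.0, -0.0], [-0.0, -1.0, -0.0], [-0.0, 0.0, -1.0]]
ft_force: [1.1, -0.8, 1.0]
grip_width: 0.0855
gripper_force: 0.0
stamp top exp [295.4 148.6] seen (array([294.5, 147.7]), array([13.8, 14.3])) [ 0.0011  0.0011 -0.    ]
flask cap exp [388.5 155.9] seen (array([384.5, 154.1]), array([17.2, 23.7])) [ 0.0022  0.0052 -0.    ]
spool top exp [114.6 199.4] seen (array([114.7, 199.1]), array([32.8, 37.8])) [ 0.0003 -0.0001 -0.    ]
loupe exp [227.5 181.2] seen (array([227.7, 178.8]), array([35.5, 37.1])) [ 0.0038 -0.0003  0.    ]
white nest exp [361.3 146.5] seen (array([364.5, 152.2]), array([38.9, 49.9])) [-0.0087 -0.0059  0.    ]
cup exp [178.7 225.6] seen (array([179.9, 222.7]), array([30.9, 33.6])) [ 0.0049 -0.0023  0.    ]
[ 0.45737616 -0.03936263  0.30389387]
```

```bash
python3 -c "
from rig import env
print(env.close_job())"
```

```text
the job is handed in; nothing more can be done
None
```

All four tools are released in their own nests; a final wrist-camera measurement put each within about 6 mm of its expected place, the cup read within about 5 mm of its first estimate (the sample box was not re-measured), and the job was handed in at about 28 s of the 115 s allowed.

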